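# Put the shoe-care things away behind the bypass doors

## Robot

A 6-joint arm with a two-finger parallel gripper is mounted at the origin on the work surface. World frame = base frame: x ahead of the robot, y to its left, z up, the work surface at z = 0. Lengths are in m, angles in rad, forces in N, time in s.
With the tool pointing down it reaches from about 0.325 to 0.9 m from the base axis. Payload 6.1 kg.
Tool frame: the origin (TCP) lies at the very end of the fingers, on their centre line; the grasp point (between the pads) lies 19 mm behind it; z points along the fingers, x is the direction in which the jaws open and shut, and the axes are right-handed (so a half turn about z gives the same grasp; the last joint's range is limited). The gripper opens to 85 mm and grips with 20 to 120 N. Pads are 22 mm wide; open, the fingers measure 114 mm over their backs; the gripper's body (76 mm by 85 mm) begins 54 mm behind the grasp point. The pads swing forward as they close: fully open they stand 13 mm farther back than shut.
Start: joints at [1.021, 0.22, 1.526, -0, 1.395, -0.126], TCP at [0.257, 0.57, 0.231] pointing down, gripper open.
Joint ranges: [-2.98, 2.98], [-0.91, 2.08], [0.09, 2.57], [-1.24, 4.39], [0.2, 2.65], [-2.68, 2.68]. Speed limits (rad/s): [2.57, 2.57, 3.01, 3.14, 3.14, 3.14].

## Interface

Orientations are given as a unit quaternion [w, x, y, z].
In Python, from rig import env gives the robot as it stands. The module is installed in compiled form; this text tells all that it offers. Calls block until the motion is done:
- env.move_to(position, orientation): joint-space move of the TCP to a pose.
- env.move_straight(position, ori=None, rate=0.15): straight line of the TCP; ori=None keeps the orientation; rate is the mean speed in m/s.
- env.move_joints(angles): joint-space move.
- env.command_gripper(opening, newtons=None): opening from 0.0 (shut) to 1.0 (fully open); newtons is the grip in N (None keeps the last); returns when the fingers have stopped.
- env.pause(seconds).
- env.inverse_kinematics(position, orientation): joint angles nearest the present ones, or None.
- env.read_state(): the state.
- env.get_image(name): name is "side" or "top"; returns (picture, depth): 384x512x3 uint8, red, green, blue; 384x512 float32, m along the optical axis (not along the pixel's ray), 0 where there is no reading.
- env.camera_info(name): a dict with "camera_matrix" (3x3 intrinsics, pixels), "eye" and "orientation" of the camera in the world. Camera axes: x right, y up, looking along -z (the intrinsics and any distortion apply to the point x, -y, -z); pixel columns grow to the right and rows downward; lengths in m; the calibration is good to about 2 mm. A picture is of the moment at which its call begins. camera_info takes no time and is no camera call.
A pose or a line that the arm cannot do raises env.MotionError and nothing moves.
- env.job_done(): hands the job in, once; it reports no verdict.
The state is a dict: "time_s": time; "joints": joint angles; "qd": joint speeds; "joint_torque": joint torques, N m; "ee_pos": TCP position; "ee_rot": TCP orientation; "contact_force": force on the tool from outside, world axes, zero at the start; "torque": the same for the moment, N m; "grip_width": opening from 0.0 (shut) to 1.0 (fully open).
Only numpy, scipy, OpenCV 4.12 (cv2) and the standard library are available. Lean on these libraries where they do the work, as an engineer would, in place of code of your own. Each camera call takes 0.05 s, during which the arm holds its last target.

## Task

Put the shoe-care things that lie about on the shelf away in the low wooden case with the two sliding top doors: the round polish tins flat in the tray with the two round pads, the oblong shine pads foam side down in the tray with the two oblong pads (the trays may be in either bay, and there may be one or two of each thing). First lift off the glass dish of snap fasteners that stands on a door and stand it upright on the open shelf, before you slide any door. Finish with both doors fully shut and leave everything else on the shelf where it is.

Things in the scene. Friction and masses are not known exactly. Their poses are not given: they have to be found in the camera images.
- case: Fixed low wooden case, 216 (x) by 386 (y) by 86 mm high; origin under its centre, x to its back, y to its left, z up. Inside it is 200 by 370 mm, floor 30 mm up; an 8 mm wall at y = 0, 68 mm high, parts it into a left (y > 0) and a right bay. Two clear plastic bypass doors close the top, sliding along y on two levels; a bay is open only while its own door is slid away and the other door is shut.
- door_left (a joint): Travel (m) of the left door, in the upper track: panel 196 (x) by 198 (y) by 4 mm, 80 to 84 mm above the shelf, covering case y = -15 to 183 mm when shut. 0 shut, 0.150 fully open: slid to the case's -y over the right door, baring the left bay from y = 33 to 185 mm. Starts up to 12 mm ajar; 1 to 2 N moves it, it stays where left.
- door_right (a joint): Travel (m) of the right door, in the lower track: same panel, 72 to 76 mm above the shelf, covering case y = -183 to 15 mm when shut. 0 shut, 0.150 fully open: slid to the case's +y under the left door, baring the right bay from y = -185 to -33 mm. Starts up to 12 mm ajar; 1 to 2 N moves it, it stays where left.
- door_left_pull (a point): Middle of the top edge of the left door's pull: an aluminium strip standing on the door near its outer (left) end, 120 mm long (case x), 10 mm thick (y), top 112 mm above the shelf, 26 mm above the case's rim. Moves with the door; axes as the case's. Can be pinched from above across its thickness, or pushed.
- door_right_pull (a point): The same on the right door, near its outer (right) end: strip 120 mm along x, 10 mm thick along y, top 112 mm above the shelf, 36 mm above its own (lower) panel, 26 mm above the case's rim.
- tin_tray: Fixed grey liner tray in one of the two bays (107 mm left or right of the case's middle), 190 (x) by 148 (y) by 12 mm high, walls and floor 3 mm; origin under its centre, 30 mm above the shelf; axes as the case's. Two flat round cork pads, 68 mm diameter, mark its floor at x = -45 and +45 mm. Place for the tins.
- pad_tray: The same liner tray in the other bay, with two oblong dark pads, 54 (x) by 110 (y) mm, at x = -45 and +45 mm from its centre. Place for the shine pads.
- dish: Round glass dish of brass snap fasteners (they are fixed in it), outer diameter 61 mm, straight-sided, 32 mm high, 90 to 180 g; origin at the centre of its underside, z up. At the start it stands on the right (lower) door, 60 to 120 mm right of the case's middle.
- tin1: Round shoe polish tin of dark metal, 58 mm diameter, 22 mm high, 60 to 130 g; origin at the centre of its underside, z up through the lid. Lies flat on the open shelf at the start. May be absent.
- tin2: Round shoe polish tin of dark metal, 58 mm diameter, 22 mm high, 60 to 130 g; origin at the centre of its underside, z up through the lid. Lies flat on the open shelf at the start. May be absent.
- pad1: Shoe shine pad: black plastic grip with grey foam underneath, oblong, 95 (its x) by 42 (its y) by 34 mm high, 50 to 100 g, firm; origin at the centre of its underside, z up out of the grip. Lies foam down on the open shelf at the start. May be absent.
- pad2: Shoe shine pad: black plastic grip with grey foam underneath, oblong, 95 (its x) by 42 (its y) by 34 mm high, 50 to 100 g, firm; origin at the centre of its underside, z up out of the grip. Lies foam down on the open shelf at the start. May be absent.
- shoe_horn: Chrome shoe horn lying flat, 220 (x) by 43 mm, about 6 mm high; origin under the middle of its broad end, the handle runs from there to -x. Leave alone.
- reel: Thread reel standing up, 38 mm diameter, 42 mm high, origin at the centre of its underside. Leave alone.
- jar: Glass jar with metal lid, 56 mm diameter, 75 mm high, origin at the centre of its underside. Leave alone.
- clothes_brush: Wooden clothes brush, bristles down, 160 (x) by 46 by 40 mm high, origin at the centre of its underside. Leave alone.
- cedar_disc: Small wooden moth disc, 42 mm diameter, 18 mm high, origin at the centre of its underside. Leave alone.
There are look-alikes about, which are no part of the job. Leave any blue look-alike of the pad1 alone. What is shaped like the tin2 but green is not meant.

How it is judged:
On the way, in this order (a step that is already met when the one before it is completed fails the run):
1. the dish stands upright on the open shelf, let go (height (world z) of dish between -0.01 and 0.012 m and angle between dish's own z axis and vertical below 0.15 rad and linear speed of dish below 0.02 m/s and contact force between dish and the fingers below 0.2 N), for 0.2 s.
2. then one of the doors is slid open past the other, by 110 mm or more (value of joint any of door_left, door_right above 0.11 m), for 0.2 s.
At the end, for the whole second after the job is handed in: Each tin lies flat in the tray with round pads (centre within 70 mm in x, 52 mm in y of the tray's), each shine pad foam down in the other (78, 58 mm), both within 0.15 rad; doors shut to 8 mm; the dish stands upright on the shelf itself; all at rest (all of step 1 and x of tin1 in the frame of tin_tray between -0.07 and 0.07 m and y of tin1 in the frame of tin_tray between -0.052 and 0.052 m and z of tin1 in the frame of tin_tray between -0.004 and 0.009 m and angle between each of tin1, tin2, pad1, pad2's own z axis and vertical below 0.15 rad and linear speed of each of tin1, tin2, pad1, pad2 below 0.02 m/s and x of tin2 in the frame of tin_tray between -0.07 and 0.07 m and y of tin2 in the frame of tin_tray between -0.052 and 0.052 m and z of tin2 in the frame of tin_tray between -0.004 and 0.009 m and x of pad1 in the frame of pad_tray between -0.078 and 0.078 m and y of pad1 in the frame of pad_tray between -0.058 and 0.058 m and z of pad1 in the frame of pad_tray between -0.004 and 0.009 m and x of pad2 in the frame of pad_tray between -0.078 and 0.078 m and y of pad2 in the frame of pad_tray between -0.058 and 0.058 m and z of pad2 in the frame of pad_tray between -0.004 and 0.009 m and value of joint each of door_left, door_right below 0.008 m); the robot touches nothing.
It fails at once if a door is slid more than 30 mm open while the dish still stands on the case (height (world z) of dish above 0.05 m and horizontal distance between dish and case below 0.16 m and value of joint any of door_left, door_right above 0.03 m).
It fails at once if a bystander (shoe horn, reel, jar, clothes brush, cedar disc) is shifted more than 50 mm (distance of any of shoe_horn, reel, jar, clothes_brush, cedar_disc from where it was at the start of the episode above 0.05 m).
Of tin1, tin2, pad1, pad2 only 3 to 4 are there at a start; the rules pass over those that are not, and their reading is None.
At some moment in a run one of tin1, tin2, pad1, pad2 may be knocked a few centimetres aside while the robot is not near it.
It also fails if it takes over 200 s, if anything falls off the work surface, if the arm or the gripper's body presses on something with over 40 N, if the wrist force passes 120 N, or if a joint passes its speed limit or range.

## Working session

There is one attempt and no reset: what is moved stays moved. The work goes in short steps, each a Python script; the robot and the scene stay as the last script left them, time stands still between calls to the robot, and variables do not carry over. Pictures are saved under pics/ and viewed, and the job is handed in when it is done.

```bash
ls; mkdir -p pics; cat > h.py <<'E'
import numpy as np, cv2
from rig import env
from scipy.spatial.transform import Rotation as R
def snap(n,f):
    im,d=env.get_image(n); cv2.imwrite(f'pics/{f}.png',cv2.cvtColor(im,cv2.COLOR_RGB2BGR)); np.save(f'pics/{f}.npy',d); return im,d
def camR(n):
    c=env.camera_info(n); q=c['orientation']; return np.array(c['camera_matrix']),np.array(c['eye']),R.from_quat([q[1],q[2],q[3],q[0]]).as_matrix(),c
def ray(n,u,v):
    K,e,M,c=camR(n); p=np.array([(u-K[0,2])/K[0,0],-(v-K[1,2])/K[1,1],-1.]); return e,M@p
def onz(n,u,v,z):
    e,d=ray(n,u,v); return e+d*(z-e[2])/d[2]
def atd(n,u,v,dep):
    e,d=ray(n,u,v); return e+d*dep
def proj(n,p):
    K,e,M,c=camR(n); x=M.T@(np.array(p)-e); return K[0,0]*x[0]/-x[2]+K[0,2], K[1,1]*(-x[1])/-x[2]+K[1,2]
def quat(yaw): # tool down, tool x axis at world yaw
    r=R.from_euler('z',yaw)*R.from_euler('x',np.pi); q=r.as_quat(); return [q[3],q[0],q[1],q[2]]
E
python3 - <<'E'
from h import *
for n in('top','side'):
    print(n,env.camera_info(n)); im,d=snap(n,n+'0'); print(d.min(),d.max())
    cv2.imwrite(f'pics/{n}0b.png',cv2.resize(cv2.cvtColor(im,cv2.COLOR_RGB2BGR),(800,600),interpolation=cv2.INTER_CUBIC))
print(env.read_state())
E
```

```text
pics
top {'camera_matrix': array([[478.25998841,   0.        , 256.10202495],
       [  0.        , 478.25998841, 196.3490136 ],
       [  0.        ,   0.        ,   1.        ]]), 'eye': array([0.42044136, 0.01854667, 1.40301248]), 'orientation': array([ 0.710694  ,  0.02302518, -0.02445579, -0.70269893])}
0.0 2.2422142
side {'camera_matrix': array([[382.58522475,   0.        , 255.88548658],
       [  0.        , 382.58522475, 194.77248568],
       [  0.        ,   0.        ,   1.        ]]), 'eye': array([ 0.17552114, -0.93387498,  0.6579046 ]), 'orientation': array([ 0.85433358,  0.49285032, -0.09098707, -0.13760101])}
0.0 3.7294583
{'time_s': 0.1, 'joints': array([ 1.02090702e+00,  2.21125227e-01,  1.52750264e+00, -7.88433940e-06,
        1.39472449e+00, -1.26122511e-01]), 'qd': array([-1.01662075e-03, -1.63041633e-03, -3.23851704e-03,  3.14740392e-07,
       -1.88341063e-04,  1.10125254e-03]), 'joint_torque': array([ 1.24397331e-03, -4.98245430e+01, -3.90548944e+01, -1.39880431e-04,
        5.65183393e-03, -7.46813726e-05]), 'ee_pos': array([0.25672553, 0.56923293, 0.23031916]), 'ee_rot': array([ 3.84135489e-04,  8.39998398e-01,  5.42588165e-01, -7.91574238e-04]), 'contact_force': array([-0.41854889,  0.00113997, -0.50297084]), 'torque': array([0.03482156, 0.00655002, 0.02603959]), 'grip_width': 1.0031193762492188}
```

View pics/top0b.png

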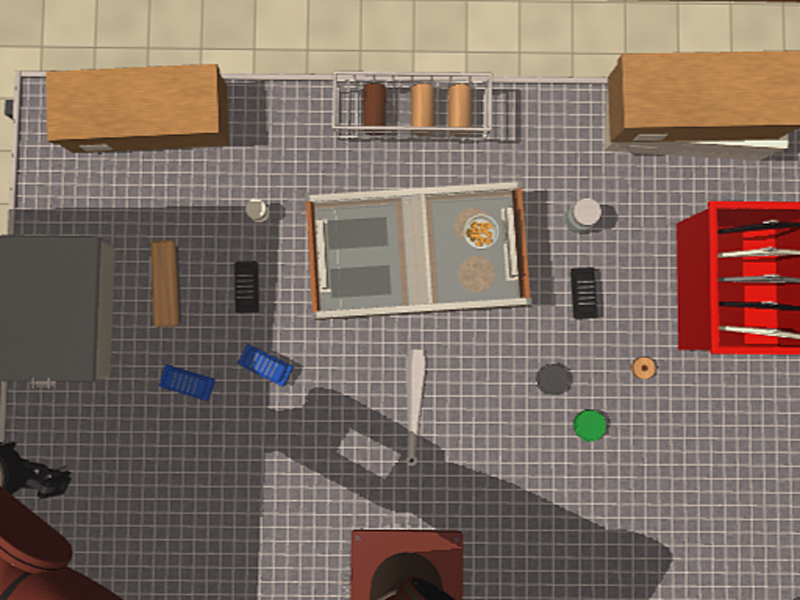

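View pics/side0b.png

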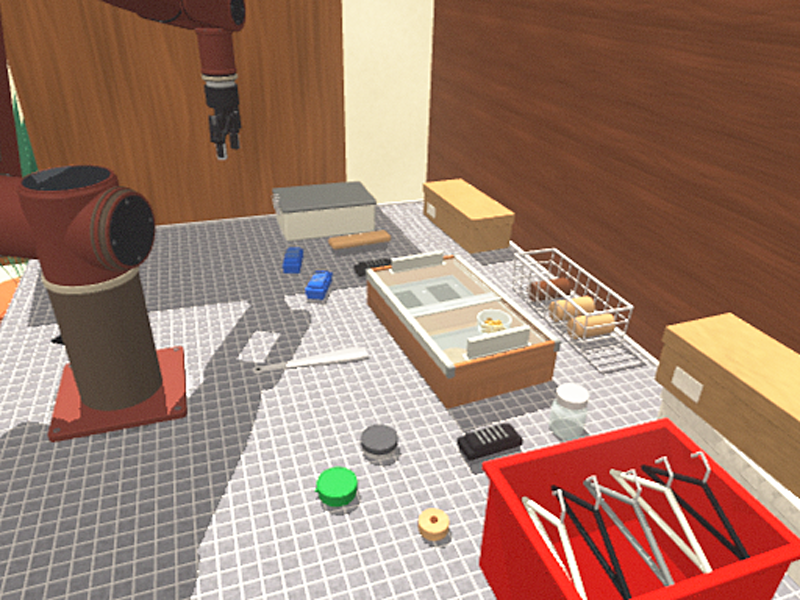

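```bash
python3 - <<'E'
from h import *
im=cv2.imread('pics/top0.png');
def crop(x0,y0,x1,y1,s,f): cv2.imwrite(f'pics/{f}.png',cv2.resize(im[y0:y1,x0:x1],None,fx=s,fy=s,interpolation=cv2.INTER_CUBIC))
crop(190,112,350,212,5,'c_case')
crop(330,150,430,290,4,'c_r')
crop(90,120,195,265,4,'c_l')
d=np.load('pics/top0.npy')
K,e,M,_=camR('top')
v,u=np.mgrid[:384,:512]
P=np.stack([(u-K[0,2])/K[0,0],-(v-K[1,2])/K[1,1],-np.ones_like(u)],-1)*d[...,None]
W=P@M.T+e
np.save('pics/W0.npy',W)
# components above shelf
m=((W[...,2]>0.012)&(W[...,2]<0.3)&(d>0)).astype(np.uint8)
n,l,s,c=cv2.connectedComponentsWithStats(m)
for i in range(1,n):
    if 40<s[i,4]<6000:
        q=W[l==i]; top=np.percentile(q[:,2],90); t=q[q[:,2]>top-0.008]
        r=cv2.minAreaRect(t[:,:2].astype(np.float32))
        print(c[i].round(1),s[i,4],'top%.3f'%top,np.round(r[0],3),np.round(r[1],3),round(r[2],1),im[l==i].mean(0).round())
print(np.median(W[...,2][(d>0)&(v>220)&(v<330)&(u>250)&(u<330)]))
E
```

```text
[87.5 68.7] 5883 top0.101 [0.87  0.499] [0.129 0.307] 3.6 [ 71. 117. 164.]
[266.   67.7] 2429 top0.092 [ 0.88 -0.  ] [0.108 0.284] 0.1 [102. 124. 152.]
[163.8 133.3] 139 top0.044 [0.692 0.285] [0.036 0.035] 39.8 [133. 152. 163.]
[372.8 137.4] 377 top0.077 [ 0.686 -0.318] [0.047 0.048] 68.1 [148. 158. 169.]
[472.1 175.3] 5016 top0.170 [ 0.56  -0.572] [0.153 0.255] 90.0 [ 32.  38. 140.]
[105.4 181.4] 916 top0.042 [0.552 0.45 ] [0.158 0.046] 4.4 [ 57.  86. 119.]
[158.  183.4] 483 top0.036 [0.547 0.301] [0.09  0.038] 1.8 [37. 38. 41.]
[373.7 187.3] 491 top0.036 [ 0.542 -0.323] [0.09  0.038] 2.3 [49. 50. 54.]
[169.8 233.4] 489 top0.035 [0.404 0.263] [0.09  0.038] 64.3 [131.  74.  50.]
[412.  235.2] 161 top0.020 [ 0.407 -0.436] [0.04 0.04] 5.1 [ 86. 134. 188.]
[353.3 242.5] 324 top0.023 [ 0.383 -0.266] [0.055 0.057] 0.5 [76. 77. 82.]
[119.5 244.6] 502 top0.036 [0.37  0.409] [0.087 0.039] 74.2 [94. 53. 35.]
[377.5 272.1] 325 top0.023 [ 0.3   -0.335] [0.055 0.057] 14.6 [ 60. 141.  46.]
[ 39.6 304.5] 107 top0.298 [0.238 0.51 ] [0.04  0.022] 37.3 [35. 36. 38.]
[249.5 349. ] 53 top0.015 [0.08  0.032] [0.025 0.06 ] 32.6 [ 49.  60. 122.]
[259.7 368. ] 1029 top0.263 [ 0.085 -0.025] [0.089 0.029] 81.8 [28. 34. 47.]
-0.0009837629062094955
```

View pics/c_case.png

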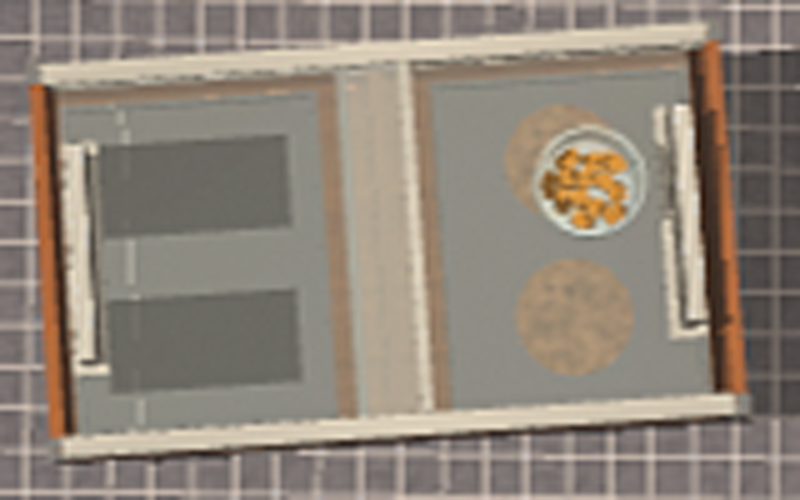

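View pics/c_r.png

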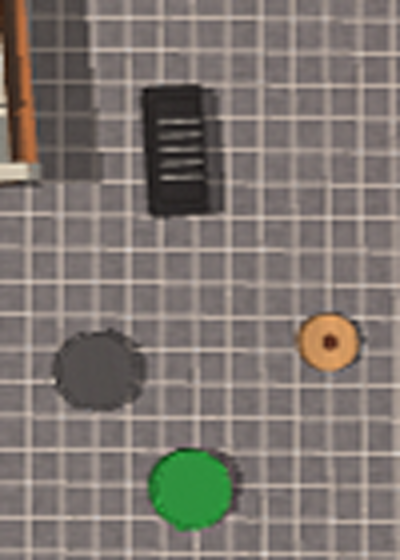

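View pics/c_l.png

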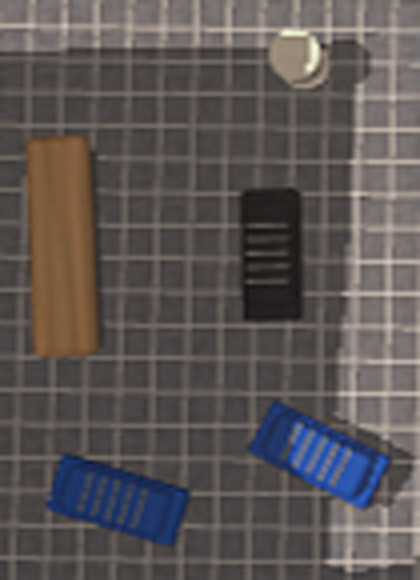

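```bash
python3 - <<'E'
from h import *
W=np.load('pics/W0.npy'); d=np.load('pics/top0.npy')
Z=W[...,2]; v,u=np.mgrid[:384,:512]
box=(u>190)&(u<345)&(v>110)&(v<210)
m=box&(Z>0.08)&(Z<0.096); r=cv2.minAreaRect(W[m][:,:2].astype(np.float32)); print('rim',r)
C=np.array(r[0])
for nm,a,b in(('L',190,225),('R',318,345)):
    m2=box&(Z>0.102)&(u>a)&(u<b); q=W[m2]; print(nm,m2.sum(),np.median(Z[m2]),cv2.minAreaRect(q[:,:2].astype(np.float32)))
m3=box&(Z>0.095)&(u>280)&(u<322); print('dish',m3.sum(),W[m3].mean(0),Z[m3].max(), cv2.minAreaRect(W[m3][:,:2].astype(np.float32)))
print('door z', Z[170,290],Z[160,245],Z[180,275])
print(np.round(Z[140:160:4,285:330:3],3))
E
```

```text
rim ((0.6127236485481262, -0.01290421187877655), (0.22147007286548615, 0.38890013098716736), 4.393054962158203)
L 178 0.11071650254478038 ((0.5261009931564331, 0.11217377334833145), (0.27656248211860657, 0.056861214339733124), 29.92667579650879)
R 196 0.11082911035593845 ((0.5307673215866089, -0.11012914776802063), (0.08101707696914673, 0.3291705846786499), 54.43667221069336)
dish 144 [ 0.61674052 -0.10731455  0.25729183] 1.4030124815778637 ((0.5378686189651489, -0.07246752083301544), (0.058695971965789795, 0.2912829518318176), 63.614864349365234)
door z 0.07690547645019663 0.07949598352344056 0.08091209269189248
[[0.075 0.075 0.08  0.074 0.072 0.071 0.094 0.08  0.085 0.09  0.107 0.077
  0.077 0.09  0.114]
 [0.074 0.079 0.076 0.074 0.074 0.081 0.089 0.082 0.095 0.092 0.09  0.11
  0.071 0.094 0.106]
 [0.077 0.074 0.078 0.077 0.105 0.096 0.094 0.093 0.087 0.092 0.079 0.111
  0.074 0.081 0.113]
 [0.073 0.072 0.075 0.078 0.082 0.079 0.089 0.088 0.095 0.09  0.084 0.109
  0.074 0.072 0.111]
 [0.076 0.074 0.077 0.072 0.074 0.096 0.088 0.097 0.084 0.089 0.108 0.072
  0.069 0.07  0.106]]
```

```bash
python3 - <<'E'
from h import *
W=np.load('pics/W0.npy'); d=np.load('pics/top0.npy')
Z=W[...,2]; v,u=np.mgrid[:384,:512]
box=(u>190)&(u<345)&(v>110)&(v<210)&(d>0)
t=np.radians(4.39)
print('dish',onz('top',308,148.2,0.107))
C=np.array([.6127,-.0129])
Rm=np.array([[np.cos(t),-np.sin(t)],[np.sin(t),np.cos(t)]])
for a,b in((190,220),(318,345)):
    m=box&(Z>0.102)&(Z<0.12)&(u>a)&(u<b); q=(W[m][:,:2]-C)@Rm; print(m.sum(),q.mean(0),np.percentile(q,[2,50,98],axis=0).round(4).tolist())
# rim corners by pixel
for p in((38,68),(706,25),(58,460),(748,418)):
    print(onz('top',190+p[0]/5,112+p[1]/5,0.086))
x=onz('top',190+575/5,112+317/5,.034);print('cork lower local',(x[:2]-C)@Rm)
x=onz('top',190+200/5,112+342/5,.034);print('pad lower local',(x[:2]-C)@Rm)
for p in((85,255),(687,215)):
    x=onz('top',190+p[0]/5,112+p[1]/5,.112);print('pull local',(x[:2]-C)@Rm)
E
```

```text
dish [ 0.64123158 -0.1240472   0.107     ]
171 [-0.00165323  0.16687072] [[-0.0584, 0.1622], [-0.0027, 0.1669], [0.0567, 0.1722]]
186 [-0.00078565 -0.16440425] [[-0.0582, -0.1703], [-0.0002, -0.1643], [0.0567, -0.1596]]
[0.70478509 0.18162701 0.086     ]
[ 0.73347364 -0.19080229  0.086     ]
[0.48619405 0.16635402 0.086     ]
[ 0.51374011 -0.21415815  0.086     ]
cork lower local [-0.04650504 -0.10761089]
pad lower local [-0.04688268  0.10865618]
pull local [-0.00351891  0.16452382]
pull local [-0.00292863 -0.16375029]
```

Candidates (top image px). Black pads: (158,183) and (374,187), both wanted. Blue look-alikes: (170,233) and (119,245), to be left. Dark tin: (353,242), wanted. Green tin (377,272) and cedar disc (412,235): leave. The crops confirm the colours. The left bay has the oblong pads and the right bay has the corks. The dish rim is centred at (308,148).

```bash
cat >> h.py <<'E'
T=np.radians(4.37); C=np.array([.6115,-.0135])
RM=np.array([[np.cos(T),-np.sin(T)],[np.sin(T),np.cos(T)]])
def loc(x,y): return C+RM@np.array([x,y])
def tol(p): return RM.T@(np.array(p[:2])-C)
def pick_yaw(p,yaw):
    s=env.read_state()['joints']; best=None
    for k in(-1,0,1):
        y=yaw+k*np.pi
        q=env.inverse_kinematics(list(p),quat(y))
        if q is None: continue
        c=np.abs(np.array(q)-s).max()
        if best is None or c<best[0]: best=(c,y)
    return best[1]
def st(m=''):
    s=env.read_state(); print(m,'t%.1f'%s['time_s'],'p',np.round(s['ee_pos'],4),'F',np.round(s['contact_force'],1),'g%.3f'%s['grip_width']); return s
def over(xy,z,yaw):
    p=[xy[0],xy[1],z]; y=pick_yaw(p,yaw); env.move_to(p,quat(y)); return y
def lin(xy,z,y=None,rate=0.15):
    env.move_straight([xy[0],xy[1],z],None if y is None else quat(y),rate)
E
python3 - <<'E'
from h import *
D=np.array([.6405,-.124]); print(tol(D))
y=over(D,.24,T); st('over')
snap('top','t1')
lin(D,.125,rate=.15); lin(D,.078,rate=.06); st('down')
snap('side','s1')
env.command_gripper(0.0,30); st('grip')
lin(D,.084,rate=.05);lin(D,.24); st('up'); snap('side','s2')
E
python3 -c "
import cv2
a=cv2.imread('pics/s1.png')[150:280,200:400];b=cv2.imread('pics/s2.png')[90:280,200:400]
cv2.imwrite('pics/s12.png',cv2.resize(cv2.vconcat([a,b]),None,fx=1.8,fy=1.8))
cv2.imwrite('pics/t1b.png',cv2.resize(cv2.imread('pics/t1.png'),(800,600)))"
```

```text
[ 0.02049593 -0.11238846]
over t2.9 p [ 0.6407 -0.123   0.24  ] F [0.8 0.1 0.3] g0.999
down t4.8 p [ 0.6408 -0.1241  0.0784] F [-0.4 -0.6  0.2] g1.003
grip t5.2 p [ 0.6411 -0.1242  0.0789] F [0.5 0.5 2.3] g0.707
up t6.7 p [ 0.6398 -0.1238  0.2385] F [-0.8  0.5 -1.3] g0.707
```

View pics/s12.png

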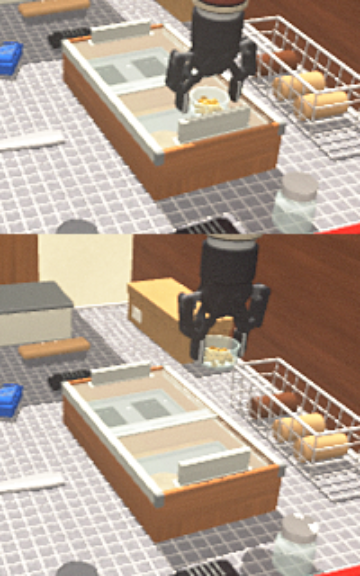

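View pics/t1b.png

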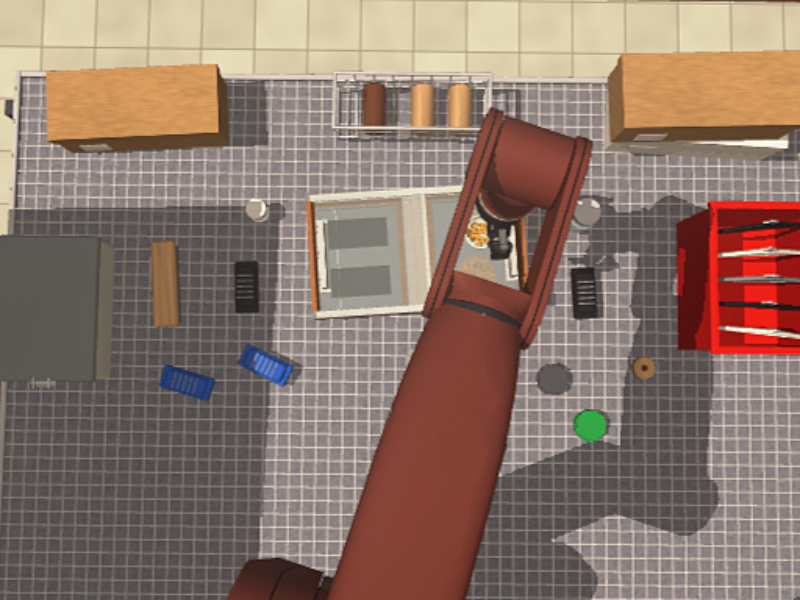

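The dish is held, and the area by the base that the arm hid at first is empty, so there is one tin and two pads. Next: set the dish down on the open shelf.

```bash
python3 - <<'E'
from h import *
D=np.array([.40,-.13])
y=over(D,.24,T); lin(D,.03,rate=.2); lin(D,.004,rate=.03); s=st('down')
z=.004
while env.read_state()['contact_force'][2]-s['contact_force'][2]<2 and z>-.001:
    z-=.001; lin(D,z,rate=.02); st(z)
env.command_gripper(1.0); st('rel'); lin(D,.05,rate=.08); lin(D,.24,rate=.3); st('up')
# go to left pull
P=loc(0,.1665)
over(P,.24,T+np.pi/2); st()
im,d=snap('top','t2'); snap('side','s3')
cv2.imwrite('pics/t2b.png',cv2.resize(cv2.imread('pics/t2.png'),(800,600)))
E
```

```text
down t9.9 p [ 0.4001 -0.1301  0.0041] F [ 0.7 -0.2 -1.1] g0.702
0.003 t10.1 p [ 0.4001 -0.13    0.0031] F [-0.5  0.3 -1. ] g0.706
0.002 t10.4 p [ 0.4002 -0.1301  0.0028] F [-3.4  2.3  9.6] g0.704
rel t10.8 p [ 0.4   -0.13   0.002] F [0.4 0.2 0.5] g0.997
up t12.3 p [ 0.3992 -0.1296  0.2381] F [ 0.5  0.2 -0.1] g0.998
 t13.6 p [0.5984 0.1516 0.2391] F [-0.5 -0.4 -0.5] g1.000
```

View pics/t2b.png

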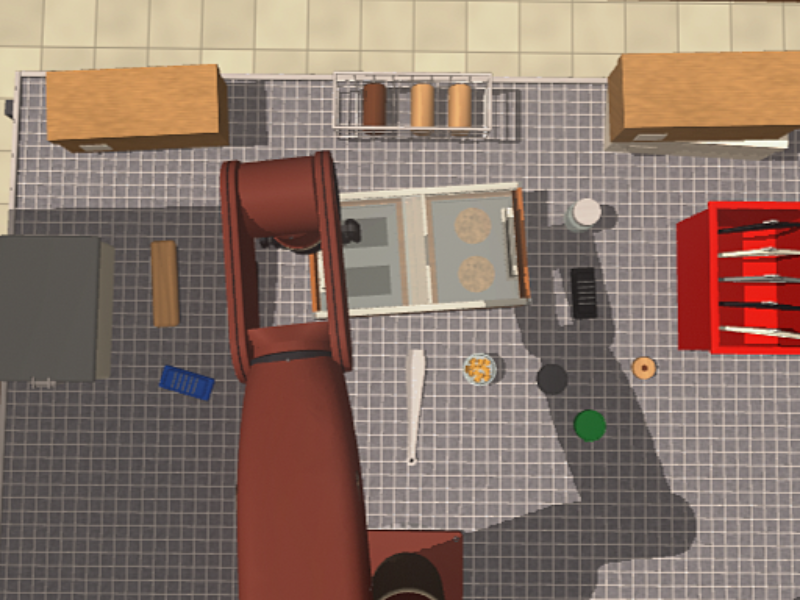

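View pics/s3.png

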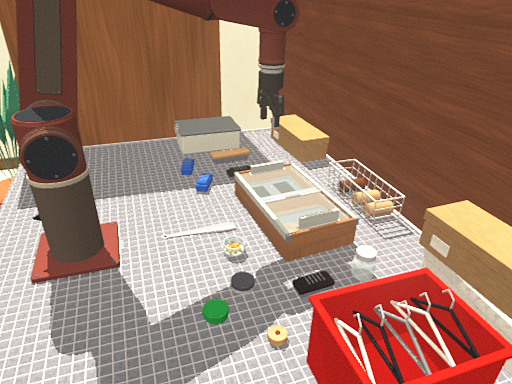

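The dish stands upright on the shelf, at (480,370) in the enlarged view. Next: pinch each pull and push that door to its stop.

```bash
cat >> h.py <<'E'
YQ=T+np.pi/2
def pinch(ly,z=.096,F=40,app=True):
    P=loc(0,ly)
    if app: over(P,.22,YQ)
    lin(P,.13,rate=.25); lin(P,z,rate=.08); env.command_gripper(0.0,F); s=st('pinch'); print(' local',tol(s['ee_pos']))
    return s
def axial(s): return (RM.T@s['contact_force'][:2])[1]
def slide(ly,z=.096,rate=.1): lin(loc(0,ly),z,rate=rate)
def to_stop(ly,sgn,z=.096,maxd=.02,Fl=12):
    f0=axial(env.read_state()); d=0
    while d<maxd:
        d+=.0015; slide(ly+sgn*d,z,.03); s=env.read_state(); f=axial(s)-f0
        if -sgn*f>Fl: break
    print(' stop at cmd',round(ly+sgn*d,4),'meas',tol(s['ee_pos']).round(4),'f',round(f,1)); return ly+sgn*d
def unpinch(z=.22):
    p=env.read_state()['ee_pos']; env.command_gripper(.6); lin(p[:2],.125,rate=.1); lin(p[:2],z,rate=.3)
E
python3 - <<'E'
from h import *
pinch(-.164); to_stop(-.164,-1); unpinch()
pinch(.1665); to_stop(.1665,+1); st()
E
```

```text
pinch t16.7 p [ 0.6241 -0.1771  0.0963] F [-0.6 -0.1  2.4] g0.105
 local [ 6.95682333e-05 -1.64038896e-01]
 stop at cmd -0.1745 meas [ 1.000e-04 -1.709e-01] f 12.8
pinch t22.6 p [0.5992 0.1527 0.0967] F [-1.5  0.6  3.3] g0.107
 local [0.00037714 0.16665533]
 stop at cmd 0.177 meas [0.0004 0.1734] f -13.7
 t24.4 p [0.5987 0.1594 0.0967] F [ -1.6 -13.1   6.9] g0.104
```

```bash
cat >> h.py <<'E'
def look(f,guess,h,rad=.1):
    im,d=snap('top',f); K,e,M,_=camR('top'); v,u=np.mgrid[:384,:512]
    W=(np.stack([(u-K[0,2])/K[0,0],-(v-K[1,2])/K[1,1],-np.ones_like(u)],-1)*d[...,None])@M.T+e
    m=((W[...,2]>h-.014)&(W[...,2]<h+.012)&(d>0)&(np.hypot(W[...,0]-guess[0],W[...,1]-guess[1])<rad)).astype(np.uint8)
    n,l,s,c=cv2.connectedComponentsWithStats(m); out=[]
    for i in range(1,n):
        if s[i,4]>60:
            q=W[l==i]; r=cv2.minAreaRect(q[:,:2].astype(np.float32)); (a,b),an=r[1],r[2]
            if b>a: a,b,an=b,a,an+90
            out.append((np.array(r[0]),a,b,an,im[l==i].mean(0))); print(c[i].round(1),s[i,4],np.round(r[0],4),'%.3f %.3f ang %.1f'%(a,b,an),im[l==i].mean(0).round())
    return out
E
python3 - <<'E'
from h import *
slide(.0234+.03,rate=.12); f=to_stop(.0534,-1,maxd=.034); st()
env.pause(.3); unpinch(); st()
env.move_to([.45,.0,.35],quat(pick_yaw([.45,0,.35],T)))
look('t3',(.547,.301),.034); look('t3b',(.542,-.323),.034)
snap('side','s4'); cv2.imwrite('pics/t3c.png',cv2.resize(cv2.imread('pics/t3.png'),(800,600)))
E
```

```text
stop at cmd 0.0189 meas [0.0005 0.0231] f 15.7
 t31.3 p [0.6102 0.0096 0.0967] F [-1.2 14.3  6.6] g0.107
 t33.0 p [0.6108 0.0094 0.2211] F [-0.   0.3 -1.3] g0.600
[157.8 183.5] 459 [0.5486 0.301 ] 0.094 0.041 ang 1.7 [44. 41. 40.]
[374.  187.3] 462 [ 0.544  -0.3246] 0.094 0.043 ang 4.0 [57. 53. 51.]
```

View pics/t3c.png

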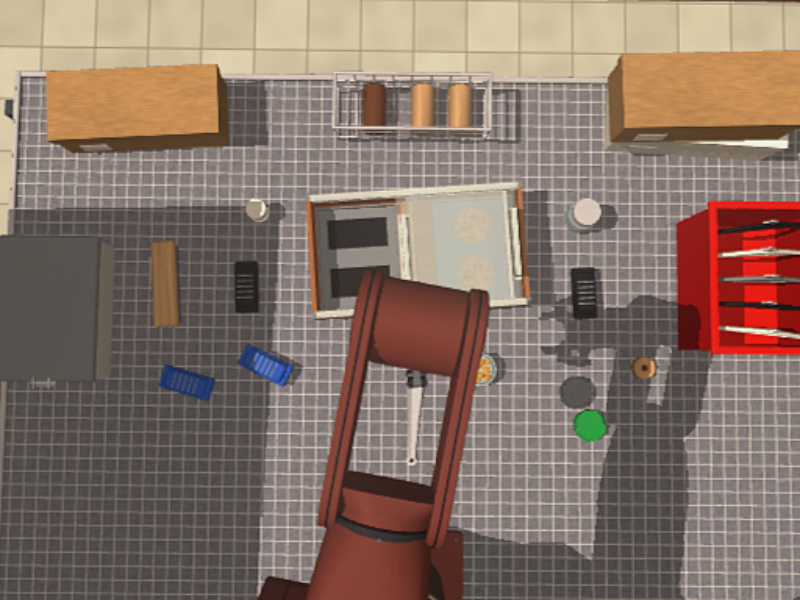

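The left bay is fully bared. The tin was knocked to about (577,392) in the enlarged view, so I'll look for it again later. Next: place the two black pads.

```bash
cat >> h.py <<'E'
OY=.0012
def down_touch(xy,z0,zmin,Fl=4):
    f0=env.read_state()['contact_force'][2]; z=z0
    while z>zmin:
        z-=.001; lin(xy,z,rate=.02); s=env.read_state()
        if s['contact_force'][2]-f0>Fl: break
    st('touch %.3f'%z); return z
def grab(xy,yaw,zg,pre=1.0,F=40):
    env.command_gripper(pre); y=over(xy,.2,yaw); lin(xy,.06,rate=.3); lin(xy,zg,rate=.08); s=st('at'); env.command_gripper(0.0,F); st('grip')
    lin(xy,zg+.02,rate=.06); lin(xy,.2,rate=.3); st('up')
def put(xy,yaw,zp,rel):
    over(xy,.2,yaw); lin(xy,zp+.035,rate=.25); lin(xy,zp+.006,rate=.06); down_touch(xy,zp+.006,zp-.004)
    env.command_gripper(rel); st('rel'); lin(xy,zp+.03,rate=.06); lin(xy,.2,rate=.3)
E
python3 - <<'E'
from h import *
grab((.548,.301),np.radians(91.7),.008)
snap('side','s5')
put(loc(.045,.107+OY),T,.041,.68)
st()
env.move_to([.45,-.15,.3],quat(pick_yaw([.45,-.15,.3],T)))
look('t4',(.544,-.3246),.034); 
cv2.imwrite('pics/t4c.png',cv2.resize(cv2.imread('pics/t4.png'),(800,600)))
E
```

```text
at t37.7 p [0.5481 0.3011 0.008 ] F [ 0.9  0.1 -0.1] g1.002
grip t38.2 p [0.5486 0.3013 0.0088] F [ 0.7 -0.6  3. ] g0.485
up t39.4 p [0.547  0.3006 0.1981] F [-1.1 -0.7 -0.8] g0.485
touch 0.041 t43.3 p [0.6482 0.0978 0.0417] F [-2.8  0.2  5.1] g0.487
rel t43.6 p [0.6481 0.0978 0.0408] F [-0.3 -0.3 -0.4] g0.675
 t44.8 p [0.6483 0.0978 0.2008] F [-0.3  0.1  0.4] g0.683
[374.2 180. ] 252 [ 0.5596 -0.3241] 0.063 0.042 ang 5.1 [59. 53. 52.]
```

View pics/t4c.png

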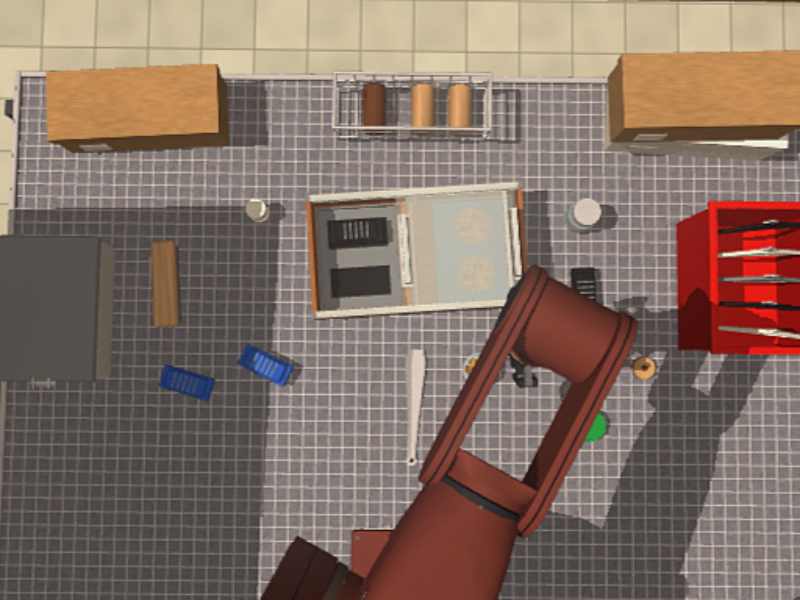

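View pics/s5.png

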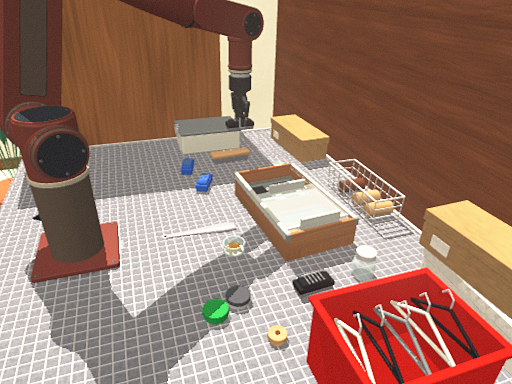

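The first pad lies on its mark at the back, (358,232). The second black pad hasn't moved; fetch it.

```bash
python3 - <<'E'
from h import *
grab((.543,-.324),np.radians(93.3),.008)
put(loc(-.045,.107+OY),T,.041,.66)
p=loc(0,.0231)
env.move_to([.42,.12,.3],quat(pick_yaw([.42,.12,.3],YQ)))
snap('top','t5'); cv2.imwrite('pics/t5c.png',cv2.resize(cv2.imread('pics/t5.png'),(800,600)))
look('t5x',(.37,-.3),.022,.09)
E
```

```text
at t49.2 p [ 0.5432 -0.3241  0.008 ] F [ 0.1 -0.2  1. ] g0.999
grip t49.7 p [ 0.5435 -0.3244  0.0087] F [-0.4 -0.5  4. ] g0.484
up t50.9 p [ 0.5421 -0.3233  0.1981] F [ 0.5  0.6 -1. ] g0.483
touch 0.041 t55.2 p [0.5585 0.091  0.0417] F [-3.6 -0.   4.9] g0.482
rel t55.5 p [0.5584 0.091  0.0409] F [-0.4  0.   0.2] g0.665
[368.3 251.2] 327 [ 0.3584 -0.3071] 0.058 0.055 ang 87.3 [63. 60. 59.]
[376.3 269.7] 236 [ 0.3079 -0.3313] 0.057 0.039 ang 116.7 [ 38. 112.  49.]
```

View pics/t5c.png

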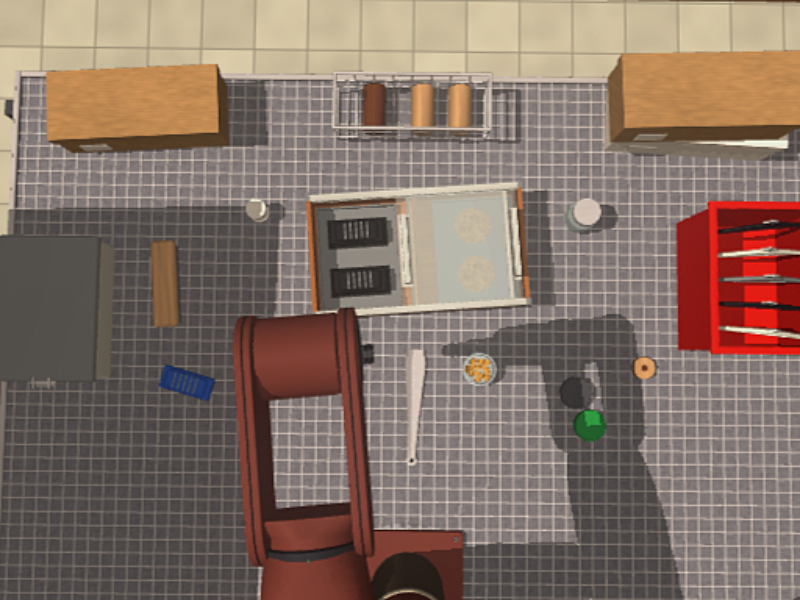

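Both pads lie on their marks. Next: shut the left door, shift over and open the right one.

```bash
python3 - <<'E'
from h import *
env.command_gripper(.6)
pinch(.0231); slide(.165,rate=.12); to_stop(.165,+1); unpinch()
pinch(-.1709); slide(-.05,rate=.12); to_stop(-.05,+1,maxd=.034); env.pause(.3); unpinch()
env.move_to([.42,.12,.3],quat(pick_yaw([.42,.12,.3],T)))
look('t6',(.358,-.307),.022,.09); cv2.imwrite('pics/t6c.png',cv2.resize(cv2.imread('pics/t6.png'),(800,600)))
st()
E
```

```text
pinch t60.9 p [0.6101 0.0097 0.0966] F [-0.3  0.9  3.2] g0.105
 local [0.00035379 0.02321602]
 stop at cmd 0.177 meas [0.0002 0.1734] f -15.2
pinch t68.4 p [ 0.6248 -0.1838  0.0967] F [-0.3  1.4  3. ] g0.101
 local [ 0.00031674 -0.1708414 ]
 stop at cmd -0.0185 meas [ 0.0002 -0.0207] f -12.8
[368.4 251.1] 328 [ 0.3589 -0.3091] 0.056 0.056 ang 58.0 [62. 58. 58.]
[377.3 271.7] 320 [ 0.3006 -0.3338] 0.055 0.054 ang 131.4 [ 36. 106.  47.]
 t78.2 p [0.42   0.1198 0.2994] F [ 0.3 -0.1  0.1] g0.601
```

View pics/t6c.png

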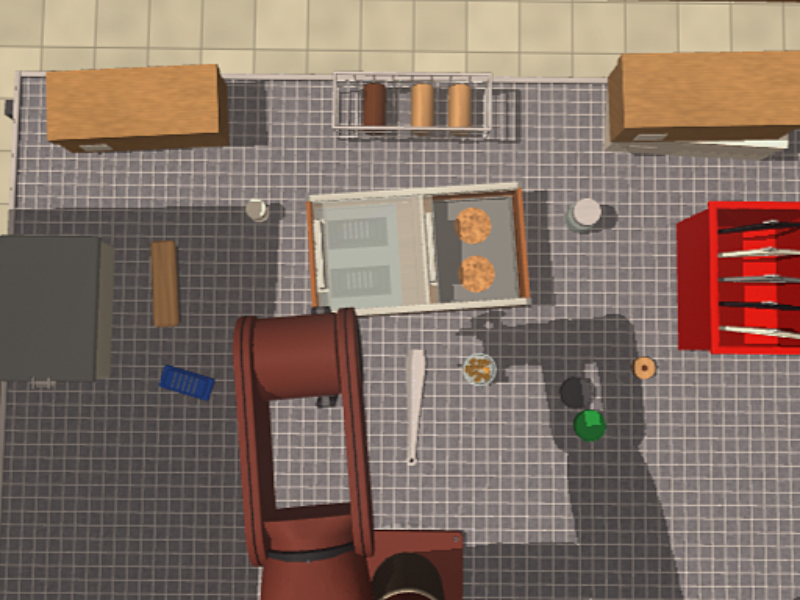

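```bash
python3 - <<'E'
from h import *
grab((.3585,-.3085),np.radians(-64),.003)
snap('side','s6')
put(loc(-.035,-.107+OY),T,.036,.82)
env.move_to([.42,.12,.3],quat(pick_yaw([.42,.12,.3],T)))
snap('top','t7'); cv2.imwrite('pics/t7c.png',cv2.resize(cv2.imread('pics/t7.png')[110:300,180:440],None,fx=3,fy=3))
st()
E
```

```text
at t81.8 p [ 0.3588 -0.3089  0.0034] F [ 0.7  0.2 -0. ] g1.000
grip t82.1 p [ 0.3589 -0.309   0.004 ] F [-1.7  2.1  5.5] g0.661
up t83.4 p [ 0.3578 -0.3077  0.1982] F [-0.4  0.3 -1.2] g0.662
touch 0.036 t87.3 p [ 0.5848 -0.1217  0.037 ] F [-2.   0.8  6. ] g0.658
rel t87.6 p [ 0.5846 -0.1217  0.0359] F [-0.8  0.9  0.2] g0.819
 t90.1 p [0.4204 0.1193 0.2992] F [-0.9 -0.1 -0.5] g0.819
```

View pics/t7c.png

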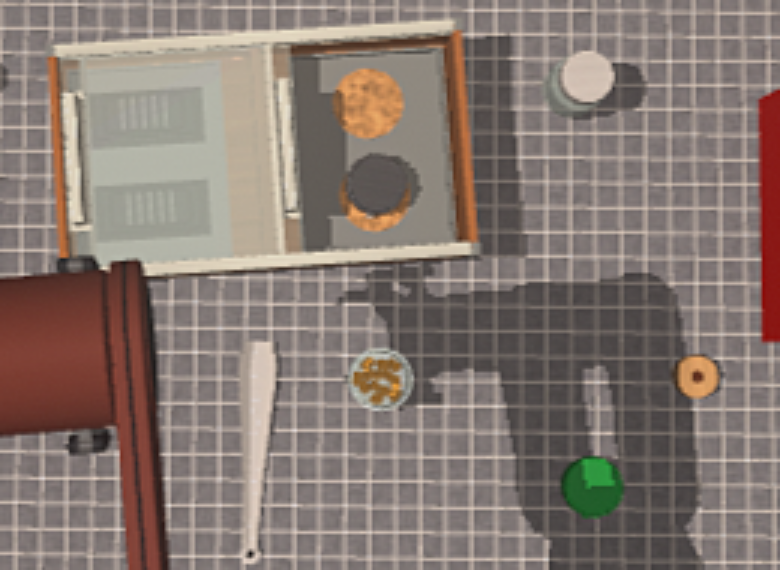

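The tin lies flat on the front cork, at (378,185) in the crop. Next: close the right door and check.

```bash
python3 - <<'E'
from h import *
env.command_gripper(.6)
pinch(-.0207); slide(-.165,rate=.12); to_stop(-.165,-1); unpinch()
env.move_to([.257,.57,.28],quat(pick_yaw([.257,.57,.28],T)))
im,d=snap('top','t8'); snap('side','s8'); cv2.imwrite('pics/t8c.png',cv2.resize(cv2.imread('pics/t8.png'),(800,600)))
K,e,M,_=camR('top'); v,u=np.mgrid[:384,:512]
W=(np.stack([(u-K[0,2])/K[0,0],-(v-K[1,2])/K[1,1],-np.ones_like(u)],-1)*d[...,None])@M.T+e; Z=W[...,2]
for a,b in((190,220),(318,345)):
    m=(d>0)&(v>110)&(v<210)&(Z>0.102)&(Z<0.12)&(u>a)&(u<b); print(((W[m][:,:2]-C)@RM).mean(0))
look('t9',(.4,-.13),.03,.06); st()
E
```

```text
pinch t93.2 p [ 0.6135 -0.0342  0.0966] F [-0.6  0.1  3.6] g0.105
 local [ 0.00037079 -0.02080528]
 stop at cmd -0.174 meas [ 0.0005 -0.1709] f 12.5
[-0.00072521  0.17180673]
[ 0.00048482 -0.17094518]
[307.8 236.3] 111 [ 0.4007 -0.1298] 0.059 0.057 ang 91.0 [159. 150. 132.]
 t100.5 p [0.2576 0.5697 0.2799] F [0.1 0.3 0.3] g0.606
```

View pics/t8c.png

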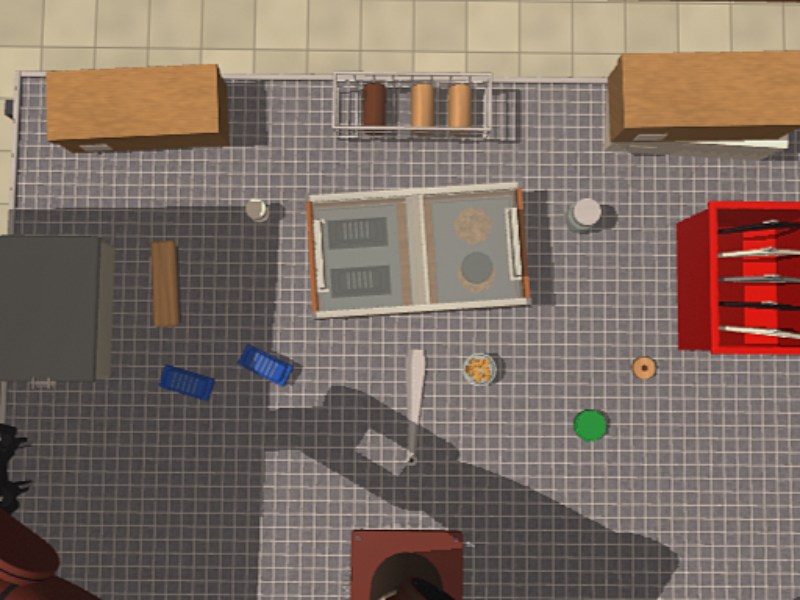

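View pics/s8.png

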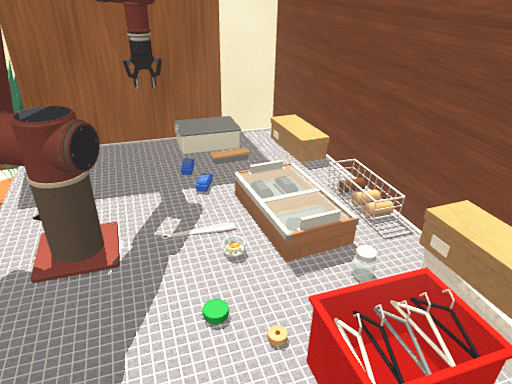

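Both doors are shut, the contents are in place, the dish is upright at (480,370), and the bystanders look untouched.

```bash
python3 -c "
from h import *
env.job_done(); st()"
```

```text
the job is handed in; nothing more can be done
the job is handed in; nothing more can be done
```

The job is handed in after about 100 s of the 200 s allowed; it reported no verdict.

- **What I did:** I stood the dish on the open shelf, near (0.40, -0.13), and pushed both doors to their stops. I put the two black shine pads on their marks in the left tray, shut the left door, put the one dark tin on the front cork in the right tray, and shut the right door. The tin was knocked aside partway through, so I located it again before picking it up.
- **Last checks:** The final camera views show both pads foam side down on their marks, the tin flat, and the dish upright at its spot. The bystanders and the blue and green look-alikes have not visibly moved. Both pulls are about 171–172 mm from the case's middle, which is where each door met its stop, so both doors are shut within about 2 mm.
- **Not confirmed:** No second tin was visible in any view, so I took it as absent. After handing in, the state could no longer be read. No check failed or disagreed.

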